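# Top tier on, cake lift held at the third click

## Task

Set the small loose practice-cake tier centred and upright on top of the big round tier that is fixed on the cake stand, without dropping it, and let go of it. Then press the stand's lift lever down past its first two clicks to the third and last one, so that the cake rises to full height, and keep it pressed there: it springs back, so finish while still holding it down. Leave the custard cups and the scraper comb where they are.

Things in the scene. Friction and masses are not known exactly. Their poses are not given: they have to be found in the camera images.
- top_tier_center (a point): centre (half-way up) of the loose top tier: a cream upright solid round practice-cake dummy, diameter 56 mm, height 50 mm, about 80 g, standing on the bench left of the cake stand; z axis up
- tier_seat (a point): centre of the flat top face of the big white lower tier (diameter 116 mm, 50 mm tall), which is fixed on the round white cake-stand plate (diameter 150 mm); 130 mm above the bench while the lever is up, rises 0.8 mm for each mm of lever travel; z axis up. The top tier belongs centred here, its centre then 25 mm above this point
- lift_lever (a joint): downward travel of the lift lever, m: 0 up (rest), clicks at 0.015, 0.030 and 0.045, hard stop at 0.048. Straight vertical travel, like a toaster lever; pushing it slowly takes 3 to 11 N downward, rising to a peak just after each click (at about 3, 18 and 33 mm) and easing before the next one, about 9 N to hold at the third; it springs all the way back up from anywhere when released, the clicks do not hold it
- pad_top (a point): centre of the flat top face of the lever's grey finger pad (44 x 44 mm, 14 mm thick), which faces up 115 mm above the bench when the lever is up and 70 mm at the third click; moves with the lever. It sits 180 mm from the cake stand's axis, on the far side of a white post (56 mm wide, its top 120 mm above the bench, its outer face 50 mm from the pad's centre); the direction from the post to the pad is this point's -y axis
- custard_cup_a: bystander: empty glass custard cup, rim diameter 72 mm, 55 mm tall, on the bench on the left near the loose tier; origin at the centre of its underside
- custard_cup_b: bystander: the second, equal glass custard cup, beyond the cake stand
- scraper_comb: bystander: flat steel scraper comb lying on the bench at the right, 75 x 100 x 3 mm; origin at the centre of its underside
- tip_organiser: bystander: closed purple plastic tip organiser, 114 x 164 x 53 mm, heavy and fixed, on the bench at the right; origin at the centre of its underside

How it is judged (in metres and radians):
On the way, in this order (a step that is already met when the one before it is completed fails the run):
1. the top tier stands centred on the big tier, let go, with the lever still up (horizontal distance between top_tier_center and tier_seat below 0.007 m and z of top_tier_center in the frame of tier_seat between 0.021 and 0.029 m and angle between top_tier_center's own z axis and vertical below 0.06 rad and contact force between top_tier and the fingers below 0.05 N and contact force between top_tier and the arm below 0.05 N and value of joint lift_lever below 0.006 m and linear speed of top_tier below 0.02 m/s), for 0.2 s.
2. the robot holds the lever down at the third click, the tier still centred on top (horizontal distance between top_tier_center and tier_seat below 0.007 m and z of top_tier_center in the frame of tier_seat between 0.021 and 0.029 m and angle between top_tier_center's own z axis and vertical below 0.06 rad and contact force between top_tier and the fingers below 0.05 N and contact force between top_tier and the arm below 0.05 N and value of joint lift_lever above 0.042 m and contact force between lift_lever and anything else above 2 N and (contact force between lift_lever and the fingers above 2 N or contact force between lift_lever and the arm above 2 N)), for 0.3 s.
At the end, for the whole second after the job is handed in: The robot is pressing the lever pad (more than 2 N) and the lever is at its third click (travel over 42 mm), the lower tier's top is raised over 161 mm, and the top tier stands on it upright (within 3.4 degrees), still, its centre within 7 mm of the lower tier's axis, not touched by the robot (all of step 2 and linear speed of top_tier below 0.03 m/s and height (world z) of tier_seat above 0.161 m); the arm keeps its last pose, push and grip.
It fails at once if the top tier was dropped (falling faster than 0.6 m/s while not held) (contact force between top_tier and the fingers below 0.02 N and contact force between top_tier and the arm below 0.02 N and linear speed of top_tier above 0.6 m/s).
It fails at once if a custard cup was moved by more than 20 mm (distance of custard_cup_a from where it was at the start of the episode above 0.02 m).
It fails at once if a custard cup was moved by more than 20 mm (distance of custard_cup_b from where it was at the start of the episode above 0.02 m).
It fails at once if the scraper comb was moved by more than 20 mm (distance of scraper_comb from where it was at the start of the episode above 0.02 m).
It also fails if it takes over 43 s, if anything falls off the work surface, if the arm or the gripper's body presses on something with over 40 N, if the wrist force passes 120 N, or if a joint passes its speed limit or range.

## Robot

A 6-joint arm with a two-finger parallel gripper is mounted at the origin on the work surface. World frame = base frame: x ahead of the robot, y to its left, z up, the work surface at z = 0. Lengths are in m, angles in degrees, forces in N, time in s.
With the tool pointing down it reaches from about 0.375 to 0.9 m from the base axis. Payload 3.1 kg.
Tool frame: the origin (TCP) lies between the finger pads; the fingertips stand bot.tip_extent ahead of it and the grasp point (between the pads) lies 2 mm behind it (bot.tip_extent is the distance from the TCP to the fingertips, in m); z points along the fingers, y is the direction in which the jaws open and shut (so a half turn about z gives the same grasp; the last joint's range is limited). The gripper opens to 87 mm and grips with 3 to 60 N. Pads are 19 mm wide; open, the fingers measure 117 mm over their backs; the gripper's body (75 mm by 190 mm) begins 51 mm behind the grasp point.
Start: joints at [64.257, 30.224, 82.088, -0, 67.689, -10.227], TCP at [0.167, 0.602, 0.24] pointing down, gripper open.
Joint ranges: [-176.69, 176.69], [-43.24, 126.21], [12.49, 139.97], [-82, 262], [0, 151.66], [-163.58, 163.58]. Speed limits (degrees/s): [159.86, 159.86, 180, 180, 180, 180].

## Interface

Orientations are given as a 3x3 rotation matrix whose columns are the frame's x, y, z axes.
In Python, from rig import bot, imaging, recognise, masks_of, mark_of gives the robot as it stands.
- The arm moves only by the tool send_rows, never from a script. Its argument "plan" is a list that holds one entry, the list of rows, each a list of 5 numbers: the shift along the world's x, y, z normalised to -1 to 1, where 1 is 0.03 m, then the turn about the world's z normalised to -1 to 1, where 1 is 0.1 rad, then the closure, from -1 (fully open) to 1 (shut). A call has 1 to 20 rows; each row shifts and turns the commanded pose from where the row before left it; what a row does not reach is not made up. A row lasts 1/10 s, in which the tool goes at most 50 mm and 8.59 degrees, less where a joint would pass 70% of its speed; a pose out of reach is approached as far as the arm can. A call with a number of a shift or a turn outside -1 to 1 is refused whole. A call with a gripper value outside its range is refused whole. The fingers move at their own pace and stop on an object; the grip force is fixed at half the most. Time passes only in rows, so rows that do not move let the fingers close. It gives the time, the measured TCP pose, the force and the opening at its end, in the units of the state.
- bot.read_state(): the state, without advancing time (a new reading comes with each control period).
- imaging.capture(name): name is "scene" or "top"; returns a dict with "img" (420x560x3 uint8, blue, green, red), "mtx" (3x3 intrinsics, pixels), "pose" (4x4, takes a point from camera to world coordinates). Camera axes: x right, y down, z forward; pixel columns grow to the right and rows downward; lengths in m; the calibration is good to about 2 mm. A picture is of the moment at which its call begins. There is no depth.
- bot.hand_in(): hands the job in, once; it reports no verdict.
Trained networks look in the newest picture that a camera, given by its name, has taken for a name from the list of things; names that differ only in an ending like _2 or _b are one class to them, and where a whole thing is asked for, a point or a joint stands for the part that bears it (a point fixed in the world has none). Each returns a list of dicts, best first, with "conf" (0 to 1); they miss things now and then, are a little off and sometimes report something else, mostly with a low value. They report only what shows in the picture. A call takes as long as a camera call.
- recognise(camera, target): "at" ([x, y, z] in m, in world coordinates, good to about 4 mm: the middle of the surface that is visible of it).
- masks_of(camera, target): "region" (420x560 bool, what is visible of it).
- mark_of(camera, target): "at" ([x, y, z] in m, in world coordinates, good to about 4 mm: a listed point, or the origin of a listed thing).
The state is a dict: "time_s": time; "joint_positions": joint angles; "qvel": joint speeds; "tau": joint torques, N m; "position": TCP position; "tcp_rot": TCP orientation; "force": force on the tool from outside, world axes, zero at the start; "moment": the same for the moment, N m; "opening": opening from 0.0 (shut) to 1.0 (fully open).
Only numpy, scipy, OpenCV 4.12 (cv2) and the standard library are available. Lean on these libraries where they do the work, as an engineer would, in place of code of your own. Each camera call takes 0.05 s, during which the arm holds its last target.

## Working session

There is one attempt and no reset: what is moved stays moved. The work goes in short steps, Python scripts to look and compute and a tool call to move; the robot and the scene stay as the last step left them, time stands still between calls to the robot, and variables do not carry over. Pictures are saved under pics/ and viewed, and the job is handed in when it is done.

Besides the shell and the picture viewer there is one more tool, called after ">>>" by a JSON object that holds its "method" and its "body". send_rows: Moves the arm, as the interface text tells. Its arguments: {"type":"object","properties":{"plan":{"type":"array"}},"required":["plan"]}

```bash
mkdir -p pics; ls; python3 - <<'E'
from rig import bot, imaging, recognise, masks_of, mark_of
import cv2,numpy as np
s=bot.read_state()
for k,v in s.items(): print(k,np.round(v,3).tolist())
print(bot.tip_extent)
for c in("scene","top"):
    r=imaging.capture(c); cv2.imwrite(f"pics/{c}0.png",r["img"]); print(c,np.round(r["pose"],3).tolist(),r["mtx"].tolist())
    for t in("top_tier_center","tier_seat","pad_top","custard_cup_a","scraper_comb","tip_organiser"):
        print(t,[(np.round(d["at"],4).tolist(),round(d["conf"],2)) for d in mark_of(c,t)])
E
```

```text
pics
time_s 0.0
joint_positions [64.254, 30.279, 82.157, 0.001, 67.69, -10.229]
qvel [0.056, -0.12, -0.041, 0.032, 0.064, -0.018]
tau [-0.0, -44.004, -17.66, 0.063, 0.058, -0.0]
position [0.167, 0.602, 0.239]
tcp_rot [[-0.964, 0.268, -0.001], [0.268, 0.964, -0.002], [0.0, -0.002, -1.0]]
force [0.37, -0.841, -0.705]
moment [0.019, -0.059, 0.03]
opening 1.002
0.017
scene [[0.833, 0.425, -0.354, 0.855], [0.553, -0.635, 0.54, -0.498], [0.004, -0.645, -0.764, 0.721], [0.0, 0.0, 0.0, 1.0]] [[405.17837548235366, 0.0, 285.9730343669273], [0.0, 405.17837548235366, 204.5439018307677], [0.0, 0.0, 1.0]]
top_tier_center [([0.6255, -0.4101, -0.001], 0.56)]
tier_seat [([0.5208, 0.0002, 0.1324], 0.8)]
pad_top []
custard_cup_a [([0.4488, 0.2786, 0.0003], 0.69), ([0.7572, 0.0947, -0.0014], 0.56)]
scraper_comb [([0.3436, -0.3629, 0.0032], 0.67)]
tip_organiser [([0.6242, -0.4094, -0.0013], 0.92)]
top [[0.012, -0.995, 0.099, 0.48], [-1.0, -0.012, 0.004, -0.048], [-0.003, -0.099, -0.995, 1.049], [0.0, 0.0, 0.0, 1.0]] [[405.21477298369985, 0.0, 280.2286622906653], [0.0, 405.21477298369985, 207.44677368631747], [0.0, 0.0, 1.0]]
top_tier_center [([0.6334, 0.2236, 0.0252], 0.82)]
tier_seat [([0.5245, -0.0001, 0.1301], 0.89), ([0.761, 0.0935, -0.0016], 0.57)]
pad_top [([0.4601, -0.1672, 0.1188], 0.74)]
custard_cup_a [([0.7592, 0.0939, -0.0007], 0.94), ([0.4468, 0.2767, -0.0004], 0.93), ([0.4621, -0.1644, 0.1126], 0.42)]
scraper_comb [([0.3473, -0.3646, 0.0001], 0.77), ([0.5215, 0.0035, 0.1287], 0.38)]
tip_organiser [([0.6287, -0.4109, 0.0021], 0.91)]
```

View pics/scene0.png

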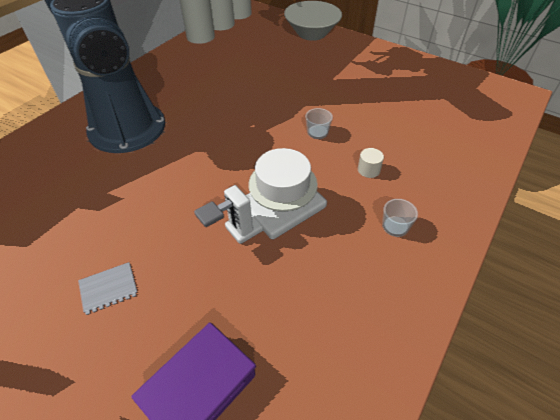

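View pics/top0.png

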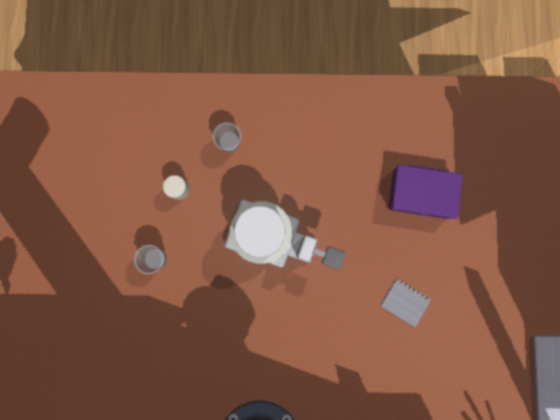

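The scene picture shows the stand at about (283,178), the loose tier at (370,163), the cups at (319,123) and (399,217), and the grey pad at (208,213). The top picture shows the loose tier at (175,187), the big tier at (261,231) and the pad at (334,258). I'll refine these with masks and a model silhouette fit.

```bash
cat > h.py <<'E'
from rig import bot, imaging, recognise, masks_of, mark_of
import cv2,numpy as np
from scipy.optimize import minimize
def proj(r,P):
    T=np.linalg.inv(r["pose"]); p=(T[:3,:3]@P.T).T+T[:3,3]; q=(r["mtx"]@p.T).T; return q[:,:2]/q[:,2:]
def cyl(x,y,z0,z1,R):
    a=np.linspace(0,2*np.pi,60,endpoint=False)
    return np.array([[x+R*np.cos(t),y+R*np.sin(t),z] for t in a for z in(z0,z1)])
def sil(r,P):
    m=np.zeros((420*4,560*4),np.uint8); h=cv2.convexHull(((proj(r,P)+.5)*4).astype(np.float32)).astype(np.int32); cv2.fillConvexPoly(m,h,1); 
    return cv2.resize(m.astype(np.float32),(560,420),interpolation=cv2.INTER_AREA)
def fit(r,mask,f,x0):
    c=lambda x: np.abs(sil(r,f(*x))-mask).sum()
    s=minimize(c,x0,method="Nelder-Mead",options=dict(initial_simplex=np.array([x0]+[np.array(x0)+.006*e for e in np.eye(len(x0))]),xatol=1e-4,fatol=.1))
    return s.x,s.fun,mask.sum()
E
python3 - <<'E'
from h import *
for c in("scene","top"):
    r=imaging.capture(c)
    for t in("top_tier_center","tier_seat","lift_lever","pad_top","custard_cup_a"):
        for d in masks_of(c,t):
            m=d["region"]; ys,xs=np.nonzero(m); print(c,t,round(d["conf"],2),m.sum(),xs.min(),xs.max(),ys.min(),ys.max())
            if t=="top_tier_center" and d["conf"]>.5: print("  fit",fit(r,m,lambda x,y:cyl(x,y,0,.05,.028),[.633,.2236]))
            np.save(f"pics/{c}_{t}.npy",m) if d is not None else 0
    # big tier by brightness
    if c=="top":
        g=r["img"].astype(int); 
        cv2.imwrite("pics/topz.png",cv2.resize(r["img"][160:300,140:360],None,fx=3.6,fy=3.6,interpolation=cv2.INTER_CUBIC))
    else: cv2.imwrite("pics/scz.png",cv2.resize(r["img"][90:260,180:430],None,fx=3.2,fy=3.2,interpolation=cv2.INTER_CUBIC))
E
```

```text
scene top_tier_center 0.79 604 358 382 148 177
  fit (array([0.62836782, 0.22170769]), np.float64(35.9375), np.int64(604))
scene tier_seat 0.68 3447 248 316 147 211
scene lift_lever 0.56 537 195 231 201 225
scene lift_lever 0.48 658 305 331 108 138
scene pad_top 0.96 568 194 231 200 226
scene custard_cup_a 0.81 1010 382 416 200 236
scene custard_cup_a 0.75 696 304 331 108 139
top top_tier_center 0.62 538 162 190 175 200
  fit (array([0.63085423, 0.22119429]), np.float64(44.0625), np.int64(538))
top tier_seat 0.95 2980 230 291 201 262
top lift_lever 0.92 452 314 345 247 269
top pad_top 0.9 441 314 345 246 269
top pad_top 0.63 3079 230 291 201 263
top custard_cup_a 0.81 720 134 166 245 273
top custard_cup_a 0.68 664 213 240 123 152
```

View pics/topz.png

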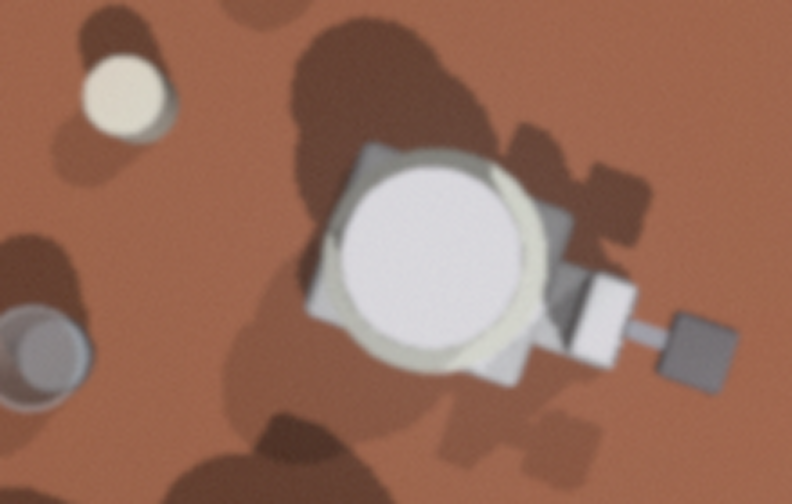

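View pics/scz.png

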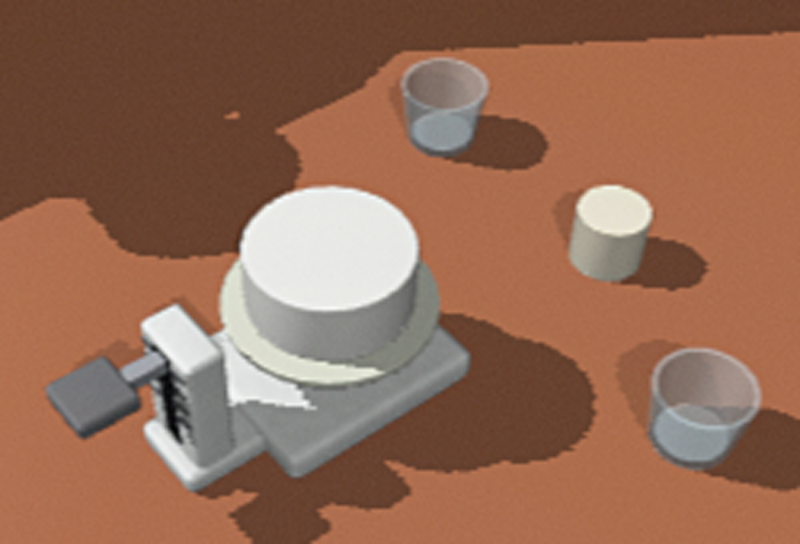

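```bash
python3 - <<'E'
from h import *
disc=lambda R,z:(lambda x,y:cyl(x,y,z,z,R))
for c in("scene","top"):
    r=imaging.capture(c); im=cv2.GaussianBlur(r["img"],(3,3),0).astype(int); hsv=cv2.cvtColor(im.astype(np.uint8),cv2.COLOR_BGR2HSV)
    for n,R,z,x0 in(("seat",.058,.13,[.523,0]),("tier",.028,.05,[.630,.2215])):
        near=cv2.dilate((sil(r,cyl(*x0,z,z,R))>.5).astype(np.uint8),np.ones((9,9)))>0
        v=hsv[...,2]; u,vv=proj(r,np.array([[*x0,z]]))[0].astype(int); ref=im[vv-2:vv+3,u-2:u+3].mean((0,1))
        m=near&(np.abs(im-ref).max(-1)<22)
        k,l,st,_=cv2.connectedComponentsWithStats(m.astype(np.uint8)); m=l==l[vv,u]
        print(c,n,ref.round(),fit(r,m.astype(float),disc(R,z),x0), )
    m=np.load(f"pics/{c}_pad_top.npy"if c=="scene" else "pics/top_lift_lever.npy").astype(float)
    mm=cv2.morphologyEx(m,cv2.MORPH_OPEN,np.ones((9,9)))
    def padf(x,y,a):
        a=a*10;q=[]
        for i in(-1,1):
            for j in(-1,1):
                for z in(.101,.115): q.append([x+.022*(i*np.cos(a)-j*np.sin(a)),y+.022*(i*np.sin(a)+j*np.cos(a)),z])
        return np.array(q)
    s,f_,n_=fit(r,mm,padf,[.461,-.166,-.036]); print(c,"pad",s[:2],np.degrees(s[2]*10),f_,n_)
E
```

```text
scene seat [230. 233. 233.] (array([0.51606653, 0.00239117]), np.float64(138.125), np.float64(1601.0))
scene tier [209. 225. 230.] (array([0.62907475, 0.22159063]), np.float64(46.4375), np.float64(247.0))
scene pad [ 0.45760786 -0.1658178 ] -19.52181082571993 119.4375 454.0
top seat [220. 215. 216.] (array([ 0.515309  , -0.00154564]), np.float64(235.375), np.float64(2141.0))
top tier [196. 209. 216.] (array([0.62953198, 0.2206947 ]), np.float64(87.5), np.float64(312.0))
top pad [ 0.45955033 -0.16754448] -14.143672977880248 50.5 367.0
```

```bash
python3 - <<'E'
from h import *
for c in("scene","top"):
    r=imaging.capture(c); im=r["img"]
    out=cv2.resize(im,None,fx=4,fy=4,interpolation=cv2.INTER_CUBIC)
    for n,R,z,x0,col in(("seat",.058,.13,[.523,0],(0,0,255)),("seat",.058,.13,[.516,0],(0,255,0)),("tier",.028,.05,[.630,.2215],(0,0,255))):
        p=((proj(r,cyl(*x0,z,z,R)[::2])+.5)*4).astype(np.int32); cv2.polylines(out,[p],True,col,1)
    u,v=((proj(r,np.array([[.55,.08,.1]]))[0])*4).astype(int)
    cv2.imwrite(f"pics/ov_{c}.png",out[max(0,v-300):v+300,max(u-400,0):u+400])
E
```

```text
(no output)
```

View pics/ov_top.png

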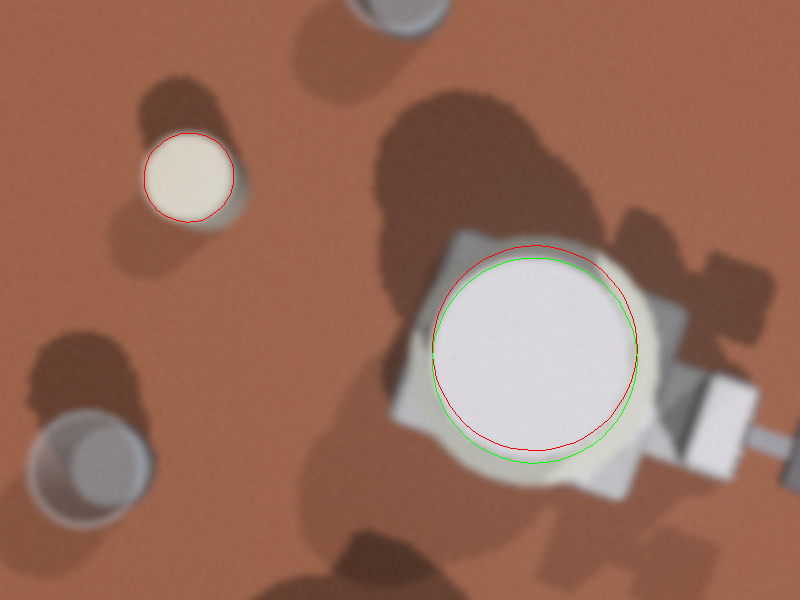

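View pics/ov_scene.png

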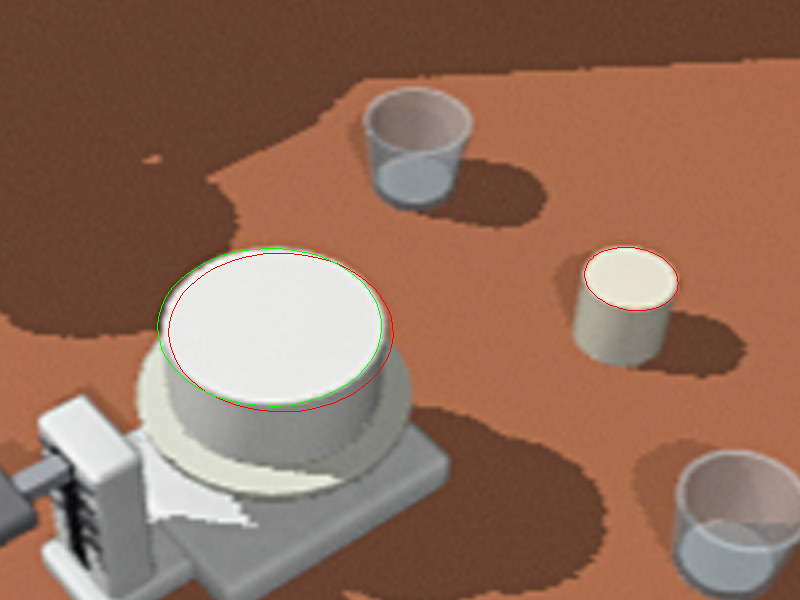

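```bash
python3 - <<'E'
from h import *
for c in("scene","top"):
    r=imaging.capture(c); im=r["img"].astype(int)
    for n,z,x0,R0 in(("seat",.13,[.519,0],.058),("tier",.05,[.630,.2215],.028)):
        near=sil(r,cyl(*x0,z,z,R0+.006))>.5
        u,v=proj(r,np.array([[*x0,z]]))[0].astype(int); ref=im[v-2:v+3,u-2:u+3].mean((0,1))
        for th in(12,18,26):
            m=near&(np.abs(cv2.GaussianBlur(r["img"],(3,3),0).astype(int)-ref).max(-1)<th)
            l=cv2.connectedComponents(m.astype(np.uint8))[1]; m=(l==l[v,u])
            m=cv2.morphologyEx(m.astype(np.uint8),cv2.MORPH_CLOSE,np.ones((5,5))).astype(float)
            s=fit(r,m,lambda x,y,R:cyl(x,y,z,z,R),[*x0,R0]); print(c,n,th,s[0].round(4),s[1],s[2])
    # whole loose-tier and big tier silhouette
    m=np.load(f"pics/{c}_top_tier_center.npy").astype(float)
    print(fit(r,m,lambda x,y,R:cyl(x,y,0,.05,R),[.63,.2215,.028]))
E
```

```text
scene seat 12 [0.5174 0.0007 0.0549] 41.3125 1560.0
scene seat 18 [0.5177 0.0011 0.0554] 39.25 1592.0
scene seat 26 [0.5176 0.001  0.0558] 34.875 1619.0
scene tier 12 [0.629  0.2207 0.0246] 13.9375 230.0
scene tier 18 [0.6292 0.2211 0.0252] 14.875 243.0
scene tier 26 [0.6292 0.2213 0.0262] 15.0625 254.0
(array([0.62822662, 0.22165809, 0.02682323]), np.float64(22.0), np.float64(604.0))
top seat 12 [0.5169 0.0017 0.0546] 40.625 1837.0
top seat 18 [5.162e-01 4.000e-04 5.590e-02] 129.25 2000.0
top seat 26 [ 0.5162 -0.0031  0.0598] 134.375 2167.0
top tier 12 [0.6298 0.2214 0.0235] 13.625 286.0
top tier 18 [0.6296 0.2216 0.0243] 15.25 306.0
top tier 26 [0.6294 0.2218 0.0253] 15.5625 328.0
(array([0.63022756, 0.22075701, 0.02904861]), np.float64(38.875), np.float64(538.0))
```

Fits agree: tier at about (0.629, 0.221), seat at about (0.518, 0.001), pad at about (0.459, -0.167). I'm moving over the loose tier and turning the jaw to about -20°.

>>> {"method": "send_rows", "body": {"plan": [[[0.77,-0.635,0,-0.825,-1],[0.77,-0.635,0,-0.825,-1],[0.77,-0.635,0,-0.825,-1],[0.77,-0.635,0,-0.825,-1],[0.77,-0.635,0,-0.825,-1],[0.77,-0.635,0,-0.825,-1],[0.77,-0.635,0,-0.825,-1],[0.77,-0.635,0,-0.825,-1],[0.77,-0.635,0,-0.825,-1],[0.77,-0.635,0,-0.825,-1],[0.77,-0.635,0,-0.825,-1],[0.77,-0.635,0,-0.825,-1],[0.77,-0.635,0,-0.825,-1],[0.77,-0.635,0,-0.825,-1],[0.77,-0.635,0,-0.825,-1],[0.77,-0.635,0,-0.825,-1],[0.77,-0.635,0,-0.825,-1],[0.77,-0.635,0,-0.825,-1],[0.77,-0.635,0,-0.825,-1],[0.77,-0.635,0,-0.825,-1]]]}}

```text
time_s: 3.6
position: [0.63, 0.2203, 0.2395]
tcp_rot: [[0.346, 0.938, -0.0], [0.938, -0.346, 0.0], [0.0, -0.0, -1.0]]
force: [-0.0, -0.4, -0.6]
opening: 0.998
```

>>> {"method": "send_rows", "body": {"plan": [[[0,0,0,0,-1],[0,0,0,0,-1]]]}}

```text
time_s: 3.8
position: [0.6293, 0.2207, 0.2392]
tcp_rot: [[0.344, 0.939, -0.001], [0.939, -0.344, 0.0], [-0.0, -0.001, -1.0]]
force: [-0.5, -0.2, -0.5]
opening: 1.0
```

>>> {"method": "send_rows", "body": {"plan": [[[0,0,-0.8,0,-1],[0,0,-0.8,0,-1],[0,0,-0.8,0,-1],[0,0,-0.8,0,-1],[0,0,-0.8,0,-1],[0,0,-0.8,0,-1],[0,0,-0.7,0,-1],[0,0,-0.6,0,-1],[0,0,-0.5,0,-1],[0,0,-0.4,0,-1],[0,0,0,0,-1],[0,0,0,0,-1]]]}}

```text
time_s: 5.0
position: [0.6292, 0.2215, 0.0298]
tcp_rot: [[0.343, 0.94, 0.0], [0.94, -0.343, 0.0], [0.0, 0.0, -1.0]]
force: [-0.7, -0.5, -0.1]
opening: 0.999
```

```bash
python3 - <<'E'
from h import *
print(bot.read_state()["position"],bot.read_state()["force"])
for c in("scene","top"):
    r=imaging.capture(c);u,v=proj(r,np.array([[.63,.2215,.03]]))[0].astype(int)
    o=r["img"][max(v-50,0):v+50,u-65:u+65]; cv2.imwrite(f"pics/g_{c}.png",cv2.resize(o,None,fx=5,fy=5,interpolation=cv2.INTER_CUBIC))
E
```

```text
[0.62922499 0.22149993 0.02980445] [-0.72477709 -0.52959634 -0.05479669]
```

View pics/g_scene.png

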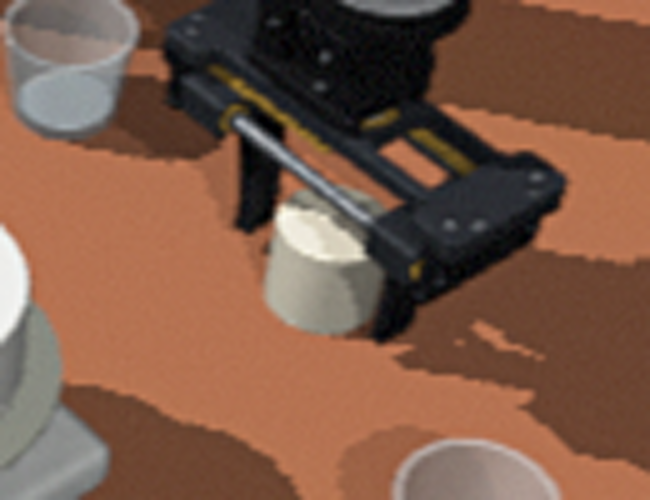

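View pics/g_top.png

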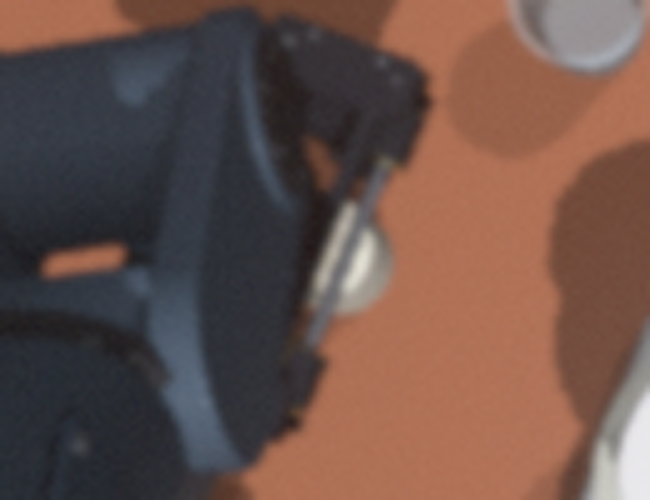

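The tier stands between the two fingers in both views, with a finger visible on each side. Closing.

>>> {"method": "send_rows", "body": {"plan": [[[0,0,0,0,1],[0,0,0,0,1],[0,0,0,0,1],[0,0,0,0,1],[0,0,0,0,1],[0,0,0,0,1],[0,0,0,0,1],[0,0,0,0,1],[0,0,0,0,1],[0,0,0,0,1]]]}}

```text
time_s: 6.1
position: [0.6293, 0.2212, 0.0297]
tcp_rot: [[0.343, 0.939, 0.0], [0.939, -0.343, -0.0], [0.0, 0.0, -1.0]]
force: [0.6, -0.5, 0.3]
opening: 0.635
```

>>> {"method": "send_rows", "body": {"plan": [[[0,0,0.3,0,1],[0,0,0.5,0,1],[0,0,0.6,0,1],[0,0,0.6,0,1],[0,0,0.6,0,1],[0,0,0.6,0,1],[0,0,0.6,0,1],[0,0,0.6,0,1],[0,0,0.6,0,1],[0,0,0.5,0,1],[0,0,0.3,0,1],[0,0,0,0,1]]]}}

```text
time_s: 7.3
position: [0.63, 0.2214, 0.2056]
tcp_rot: [[0.343, 0.939, 0.003], [0.939, -0.343, 0.001], [0.002, 0.003, -1.0]]
force: [0.2, 0.1, -0.9]
opening: 0.637
```

>>> {"method": "send_rows", "body": {"plan": [[[-0.11,-0.215,0,0,1],[-0.25,-0.493,0,0,1],[-0.25,-0.493,0,0,1],[-0.25,-0.493,0,0,1],[-0.25,-0.493,0,0,1],[-0.25,-0.493,0,0,1],[-0.25,-0.493,0,0,1],[-0.25,-0.493,0,0,1],[-0.25,-0.493,0,0,1],[-0.25,-0.493,0,0,1],[-0.25,-0.493,0,0,1],[-0.25,-0.493,0,0,1],[-0.25,-0.493,0,0,1],[-0.25,-0.493,0,0,1],[-0.25,-0.493,0,0,1],[-0.11,-0.215,0,0,1],[0,0,0,0,1],[0,0,0,0,1]]]}}

```text
time_s: 9.1
position: [0.5178, 0.0013, 0.2037]
tcp_rot: [[0.343, 0.939, 0.001], [0.939, -0.343, 0.0], [0.001, 0.001, -1.0]]
force: [-0.4, 0.3, -1.0]
opening: 0.639
```

```bash
python3 - <<'E'
from h import *
p=bot.read_state()["position"]; print(p,bot.read_state()["force"])
for c in("scene","top"):
    r=imaging.capture(c);u,v=proj(r,np.array([[.518,0,.16]]))[0].astype(int)
    x0,y0=u-80,v-60
    o=cv2.resize(r["img"][y0:v+60,x0:u+80],None,fx=5,fy=5,interpolation=cv2.INTER_CUBIC); cv2.imwrite(f"pics/p_{c}.png",o)
    for t in("top_tier_center","tier_seat"):
        print(c,t,[(np.round(d["at"],4).tolist(),round(d["conf"],2)) for d in mark_of(c,t)])
    for d in masks_of(c,"top_tier_center")[:1]:
        m=d["region"];ys,xs=np.nonzero(m);print(m.sum(),xs.min(),xs.max(),ys.min(),ys.max())
E
```

```text
[0.51783506 0.00125009 0.20367707] [-0.41384445  0.25698881 -1.03600676]
scene top_tier_center [([0.5171, 0.004, 0.1975], 0.82), ([0.52, 0.0002, 0.1351], 0.39)]
scene tier_seat [([0.5196, 0.0005, 0.1314], 0.57)]
450 268 286 126 158
top top_tier_center []
top tier_seat []
```

View pics/p_scene.png

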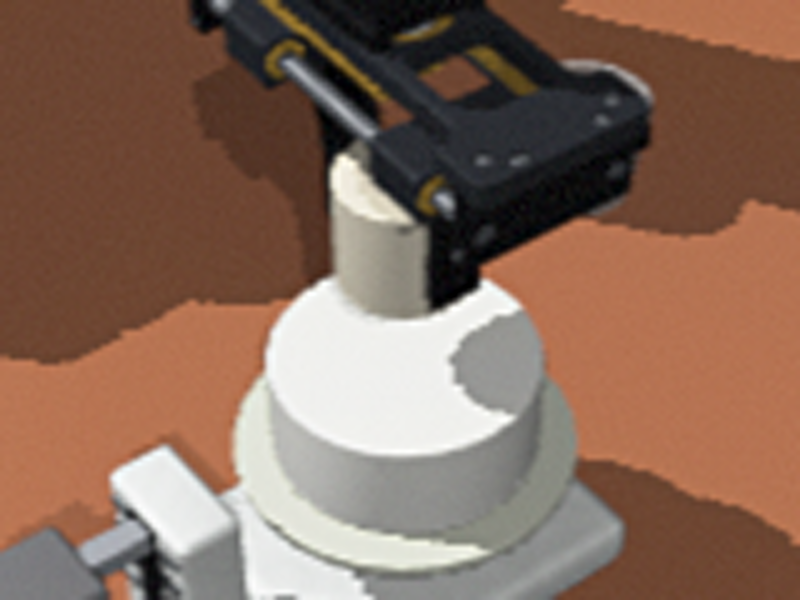

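View pics/p_top.png

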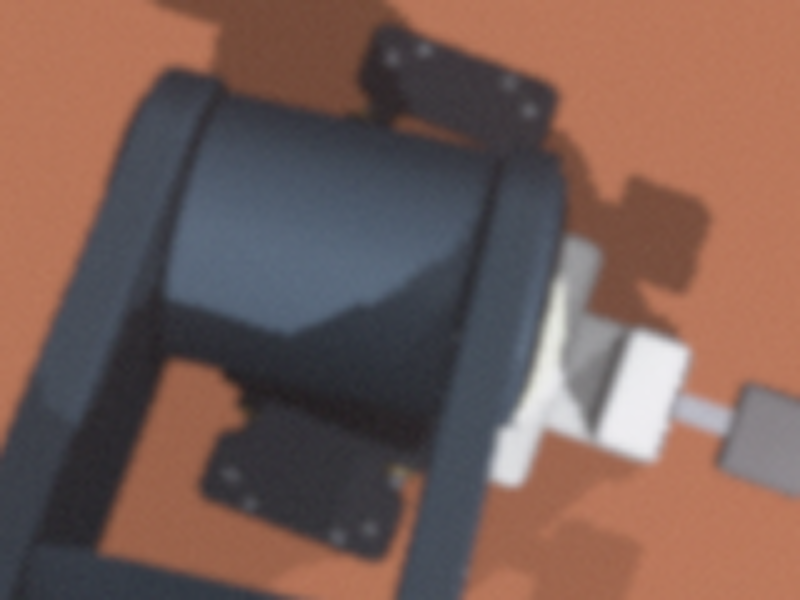

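>>> {"method": "send_rows", "body": {"plan": [[[0,0,-0.3,0,1],[0,0,-0.4,0,1],[0,0,-0.4,0,1],[0,0,-0.25,0,1],[0,0,0,0,1],[0,0,0,0,1]]]}}

```text
time_s: 10.1
position: [0.5175, 0.0012, 0.1626]
tcp_rot: [[0.343, 0.939, -0.001], [0.939, -0.343, 0.0], [-0.0, -0.001, -1.0]]
force: [0.5, 0.1, -1.3]
opening: 0.635
```

```bash
python3 - <<'E'
from h import *
p=bot.read_state()["position"]; print(p,bot.read_state()["force"])
zb=p[2]-.0297
c="scene"
r=imaging.capture(c);u,v=proj(r,np.array([[.518,0,.16]]))[0].astype(int)
x0,y0=u-66,v-50;K=6
o=cv2.resize(r["img"][y0:v+50,x0:u+66],None,fx=K,fy=K,interpolation=cv2.INTER_CUBIC)
cv2.imwrite("pics/q_raw.png",o)
def dr(P,col):
    cv2.polylines(o,[((proj(r,P)+.5-[x0,y0])*K).astype(np.int32)],True,col,1)
dr(cyl(.518,.001,.13,.13,.058)[::2],(0,0,255)); dr(cyl(.518,.001,.12,.12,.058)[::2],(0,0,255))
dr(cyl(p[0],p[1],zb,zb,.028)[::2],(0,200,0)); dr(cyl(p[0],p[1],zb+.05,zb+.05,.028)[::2],(0,200,0))
cv2.imwrite("pics/q_scene.png",o)
for t in("top_tier_center","tier_seat"):
    print(c,t,[(np.round(d["at"],4).tolist(),round(d["conf"],2)) for d in mark_of(c,t)])
E
```

```text
[0.51747608 0.0012198  0.16261677] [ 0.53438806  0.06342526 -1.27002434]
scene top_tier_center [([0.5157, 0.0052, 0.1586], 0.86)]
scene tier_seat [([0.5211, 0.0022, 0.137], 0.62)]
```

View pics/q_scene.png

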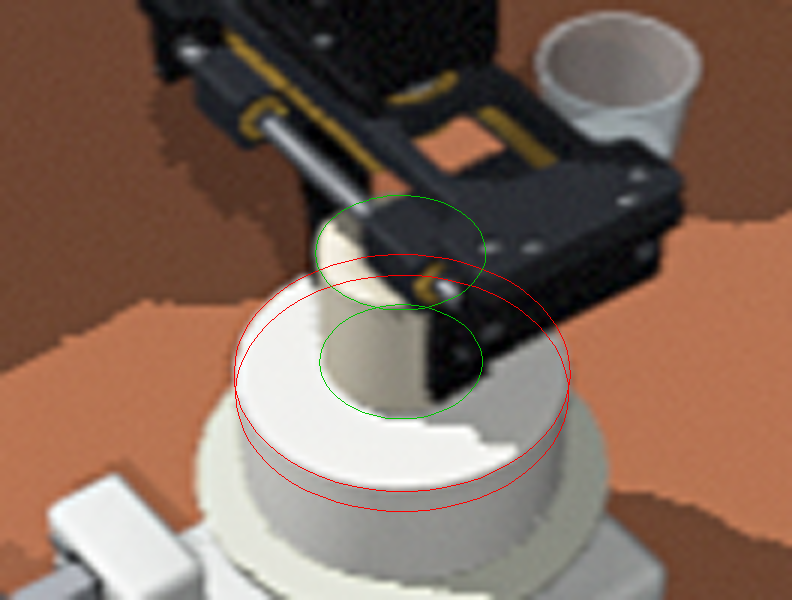

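View pics/q_raw.png

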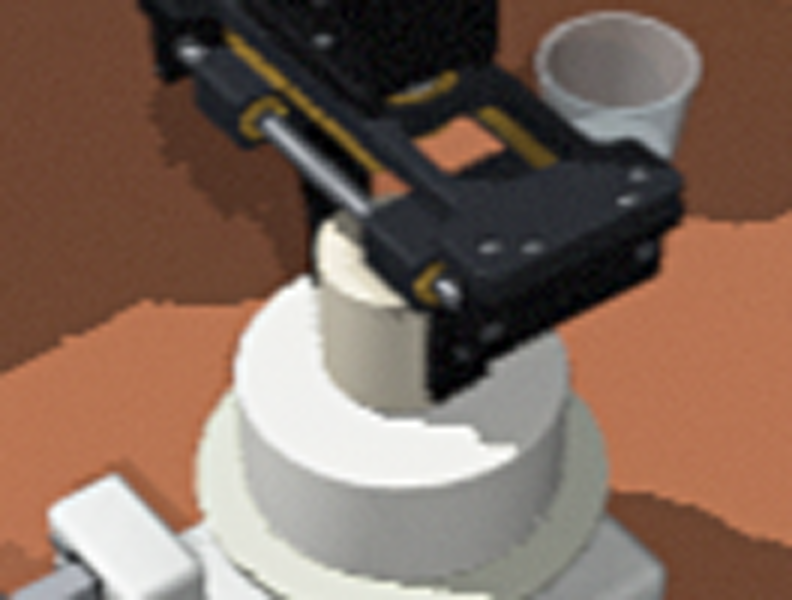

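The tier's left edge (318 px) and the seat ellipse (235–566 px) both match the model to within about 1 camera pixel. I'll nudge +1 mm in x and lower the last 3 mm slowly.

>>> {"method": "send_rows", "body": {"plan": [[[0.03,0,0,0,1],[0,0,-0.03,0,1],[0,0,-0.03,0,1],[0,0,-0.02,0,1],[0,0,0,0,1],[0,0,0,0,1]]]}}

```text
time_s: 10.85
position: [0.5184, 0.0012, 0.1606]
tcp_rot: [[0.343, 0.939, -0.0], [0.939, -0.343, 0.0], [-0.0, -0.0, -1.0]]
force: [0.6, -0.3, -1.0]
opening: 0.637
```

>>> {"method": "send_rows", "body": {"plan": [[[0,0,-0.03,0,1],[0,0,0,0,1],[0,0,0,0,1]]]}}

```text
time_s: 11.15
position: [0.5184, 0.0013, 0.1597]
tcp_rot: [[0.343, 0.939, -0.0], [0.939, -0.343, 0.0], [-0.0, -0.0, -1.0]]
force: [-0.8, 0.3, -0.6]
opening: 0.635
```

>>> {"method": "send_rows", "body": {"plan": [[[0,0,-0.02,0,1],[0,0,0,0,1],[0,0,0,0,1]]]}}

```text
time_s: 11.45
position: [0.5185, 0.0012, 0.1595]
tcp_rot: [[0.343, 0.939, 0.0], [0.939, -0.343, -0.0], [0.0, 0.0, -1.0]]
force: [-0.5, 0.1, 3.4]
opening: 0.637
```

Contact at 3.4 N. Releasing.

>>> {"method": "send_rows", "body": {"plan": [[[0,0,0,0,-0.3],[0,0,0,0,-0.4],[0,0,0,0,-0.5],[0,0,0,0,-0.7],[0,0,0,0,-0.9],[0,0,0,0,-1],[0,0,0,0,-1],[0,0,0,0,-1]]]}}

```text
time_s: 12.25
position: [0.5185, 0.0013, 0.1592]
tcp_rot: [[0.343, 0.939, 0.0], [0.939, -0.343, -0.0], [0.0, 0.0, -1.0]]
force: [0.7, -0.1, -0.3]
opening: 0.991
```

>>> {"method": "send_rows", "body": {"plan": [[[0,0,0.3,0,-1],[0,0,0.5,0,-1],[0,0,0.6,0,-1],[0,0,0.6,0,-1],[0,0,0.6,0,-1],[0,0,0.4,0,-1],[0,0,0,0,-1]]]}}

```text
time_s: 12.95
position: [0.5196, 0.0011, 0.2512]
tcp_rot: [[0.343, 0.939, 0.004], [0.939, -0.343, -0.001], [0.001, 0.005, -1.0]]
force: [1.1, 0.4, 0.4]
opening: 1.001
```

```bash
python3 - <<'E'
from h import *
c="scene"
r=imaging.capture(c);u,v=proj(r,np.array([[.518,0,.16]]))[0].astype(int)
x0,y0=u-66,v-50;K=6
o=cv2.resize(r["img"][y0:v+50,x0:u+66],None,fx=K,fy=K,interpolation=cv2.INTER_CUBIC)
def dr(P,col):
    cv2.polylines(o,[((proj(r,P)+.5-[x0,y0])*K).astype(np.int32)],True,col,1)
dr(cyl(.518,.001,.13,.13,.058)[::2],(0,0,255))
dr(cyl(.5185,.0012,.13,.13,.028)[::2],(0,200,0)); dr(cyl(.5185,.0012,.18,.18,.028)[::2],(0,200,0))
cv2.imwrite("pics/r_scene.png",o)
for t in("top_tier_center","tier_seat"):
    print(c,t,[(np.round(d["at"],4).tolist(),round(d["conf"],2)) for d in mark_of(c,t)])
for d in masks_of(c,"top_tier_center")[:1]: print(fit(r,d["region"].astype(float),lambda x,y,R:cyl(x,y,.13,.18,R),[.518,.001,.028]))
E
```

```text
scene top_tier_center [([0.5176, 0.0062, 0.1564], 0.69)]
scene tier_seat [([0.5177, 0.0015, 0.1323], 0.95)]
(array([0.51718415, 0.00252352, 0.02723893]), np.float64(37.375), np.float64(885.0))
```

View pics/r_scene.png

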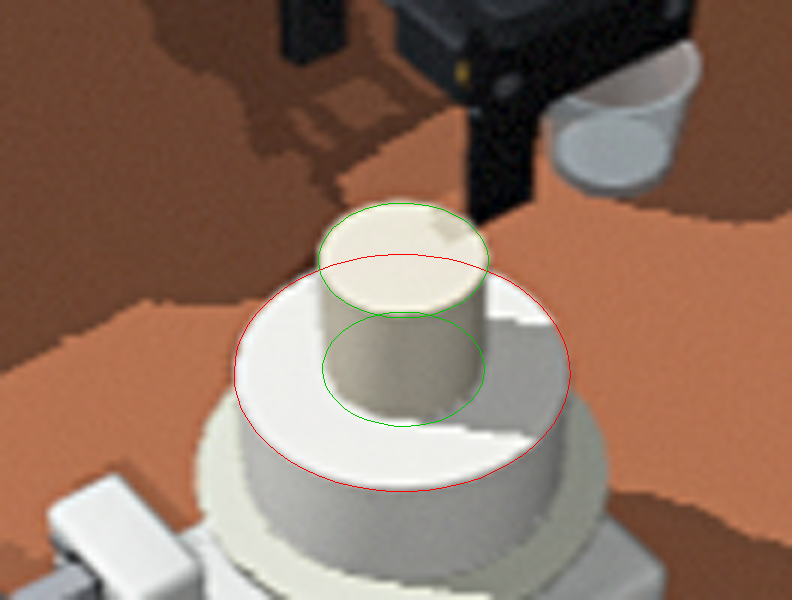

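>>> {"method": "send_rows", "body": {"plan": [[[0,0,0,0,-1],[-0.1,-0.28,0,0,-1],[-0.2,-0.56,0,0,1],[-0.2,-0.56,0,0,1],[-0.2,-0.56,0,0,1],[-0.2,-0.56,0,0,1],[-0.2,-0.56,0,0,1],[-0.2,-0.56,0,0,1],[-0.2,-0.56,0,0,1],[-0.2,-0.56,0,0,1],[-0.2,-0.56,0,0,1],[-0.1,-0.28,0,0,1],[0,0,0,0,1],[0,0,0,0,1]]]}}

```text
time_s: 14.55
position: [0.4583, -0.1665, 0.249]
tcp_rot: [[0.343, 0.939, -0.0], [0.939, -0.343, 0.001], [0.001, -0.001, -1.0]]
force: [0.5, 0.3, -0.6]
opening: 0.033
```

```bash
python3 - <<'E'
from h import *
print(bot.read_state()["position"])
for c in("scene","top"):
    r=imaging.capture(c)
    for d in masks_of(c,"top_tier_center")[:1]: print(c,fit(r,d["region"].astype(float),lambda x,y,R:cyl(x,y,.13,.18,R),[.518,.001,.028]))
    print([(np.round(d["at"],4).tolist(),round(d["conf"],2)) for d in mark_of(c,"top_tier_center")+mark_of(c,"tier_seat")+mark_of(c,"pad_top")])
    u,v=proj(r,np.array([[.49,-.07,.13]]))[0].astype(int)
    cv2.imwrite(f"pics/s_{c}.png",cv2.resize(r["img"][v-70:v+70,u-90:u+90],None,fx=4,fy=4,interpolation=cv2.INTER_CUBIC))
E
```

```text
[ 0.4582843  -0.16654254  0.24896243]
scene (array([0.51683515, 0.00208865, 0.02732636]), np.float64(30.875), np.float64(890.0))
[([0.5188, 0.0048, 0.151], 0.89), ([0.5178, 0.0021, 0.1317], 0.62), ([0.4571, -0.1673, 0.1132], 0.92)]
top (array([0.51786858, 0.0022634 , 0.02622167]), np.float64(22.1875), np.float64(494.0))
[([0.5197, 0.0035, 0.1511], 0.93), ([0.524, -0.0022, 0.1302], 0.75)]
```

View pics/s_scene.png

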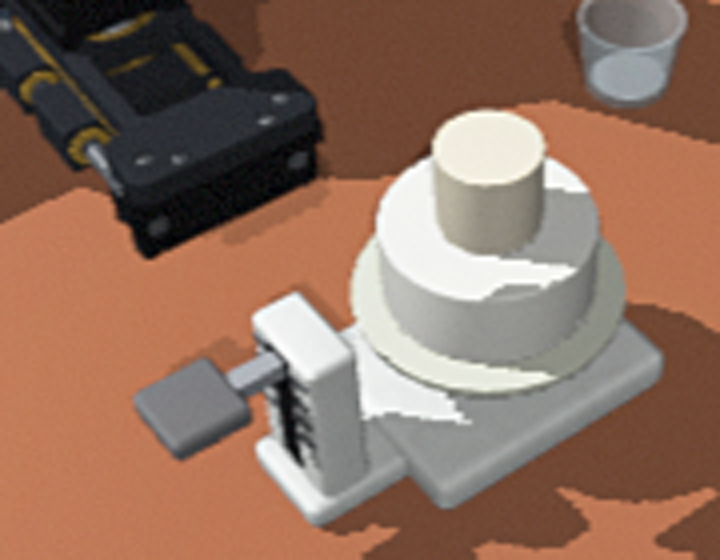

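View pics/s_top.png

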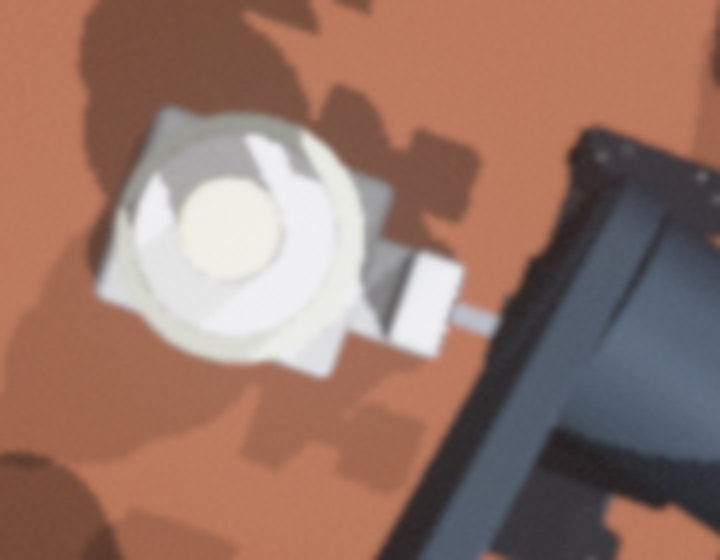

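```bash
python3 - <<'E'
from h import *
r=imaging.capture("top")
u,v=proj(r,np.array([[.49,-.07,.13]]))[0].astype(int)
f=lambda P:(proj(r,np.array([P]))[0]+.5-[u-90,v-70])*4
for P in([.518,.001,.13],[.518,.001,.18],[.523,.001,.13],[.518,.006,.13],[.518,.006,.18]): print(P,f(P))
# radial gradient edges of the two discs -> ellipse fit
o=cv2.cvtColor(cv2.resize(r["img"][v-70:v+70,u-90:u+90],None,fx=4,fy=4,interpolation=cv2.INTER_CUBIC),cv2.COLOR_BGR2LAB)
cv2.imwrite("pics/e.png",cv2.Canny(cv2.cvtColor(cv2.cvtColor(o,cv2.COLOR_LAB2BGR),cv2.COLOR_BGR2GRAY),15,40))
b=o[...,2]; cv2.imwrite("pics/b.png",cv2.normalize(b[80:380,80:420],None,0,255,cv2.NORM_MINMAX))
E
```

```text
[0.518, 0.001, 0.13] [237.93405296 233.34402857]
[0.518, 0.001, 0.18] [233.03183139 229.42714517]
[0.523, 0.001, 0.13] [238.08683603 224.51463212]
[0.518, 0.006, 0.13] [229.10882242 233.23594141]
[0.518, 0.006, 0.18] [223.70104261 229.3129555 ]
```

View pics/e.png

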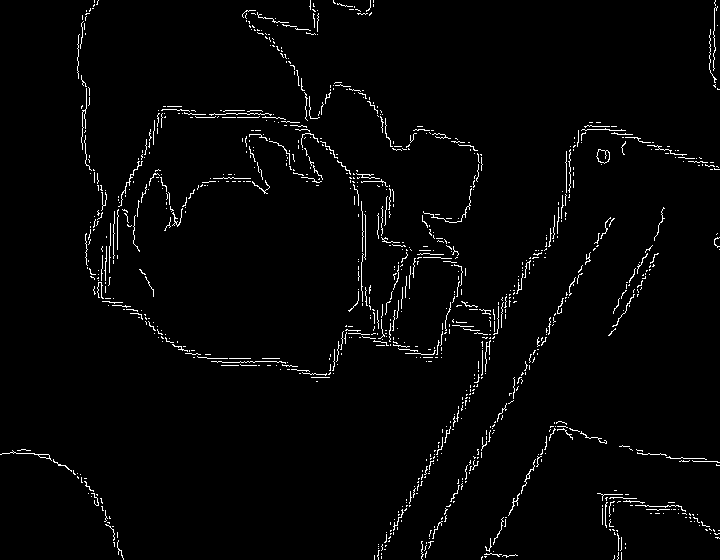

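Top face centres in the top picture: seat (235,235), tier (231,230). For a concentric pair the shift should be (-5,-4), so the offset is under 1 mm. Going down to just above the pad.

>>> {"method": "send_rows", "body": {"plan": [[[0,0,-0.4,0,1],[0,0,-0.6,0,1],[0,0,-0.6,0,1],[0,0,-0.6,0,1],[0,0,-0.6,0,1],[0,0,-0.4,0,1],[0,0,-0.3,0,1],[0,0,-0.1,0,1],[0,0,0,0,1]]]}}

```text
time_s: 16.0
position: [0.4585, -0.1668, 0.141]
tcp_rot: [[0.343, 0.939, -0.0], [0.939, -0.343, 0.0], [0.0, -0.0, -1.0]]
force: [-0.6, -0.2, 0.2]
opening: 0.006
```

```bash
python3 - <<'E'
from h import *
r=imaging.capture("scene")
u,v=proj(r,np.array([[.48,-.1,.13]]))[0].astype(int)
cv2.imwrite("pics/t_scene.png",cv2.resize(r["img"][v-70:v+70,u-90:u+90],None,fx=4,fy=4,interpolation=cv2.INTER_CUBIC))
E
```

```text
(no output)
```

View pics/t_scene.png

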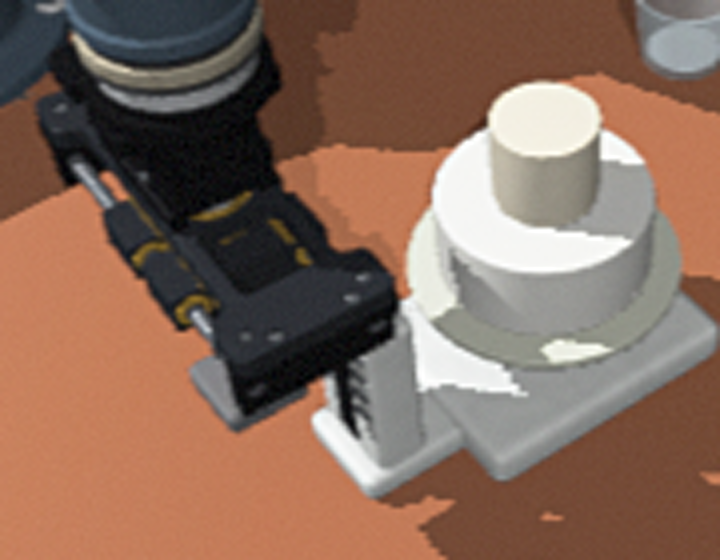

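The gripper is over the grey pad (about 245,390) and clear of the post, and the tier is untouched. Pressing slowly.

>>> {"method": "send_rows", "body": {"plan": [[[0,0,-0.1,0,1],[0,0,-0.1,0,1],[0,0,-0.1,0,1],[0,0,-0.07,0,1],[0,0,-0.07,0,1],[0,0,-0.07,0,1],[0,0,-0.07,0,1],[0,0,0,0,1]]]}}

```text
time_s: 16.85
position: [0.4587, -0.1669, 0.1244]
tcp_rot: [[0.343, 0.939, 0.001], [0.939, -0.343, -0.001], [-0.0, 0.001, -1.0]]
force: [-1.6, 0.2, 4.9]
opening: 0.01
```

Pressing at 4.9 N with about 8 mm of travel. Next I go to about 44 mm (TCP z of about 0.088).

>>> {"method": "send_rows", "body": {"plan": [[[0,0,-0.07,0,1],[0,0,-0.07,0,1],[0,0,-0.07,0,1],[0,0,-0.07,0,1],[0,0,-0.07,0,1],[0,0,-0.07,0,1],[0,0,-0.07,0,1],[0,0,-0.07,0,1],[0,0,-0.07,0,1],[0,0,-0.07,0,1],[0,0,-0.07,0,1],[0,0,-0.07,0,1],[0,0,0,0,1]]]}}

```text
time_s: 18.15
position: [0.4587, -0.1669, 0.0996]
tcp_rot: [[0.343, 0.939, 0.001], [0.939, -0.343, -0.001], [-0.0, 0.001, -1.0]]
force: [-1.4, 1.3, 10.2]
opening: 0.005
```

>>> {"method": "send_rows", "body": {"plan": [[[0,0,-0.07,0,1],[0,0,-0.07,0,1],[0,0,-0.07,0,1],[0,0,-0.07,0,1],[0,0,-0.07,0,1],[0,0,0,0,1],[0,0,0,0,1]]]}}

```text
time_s: 18.85
position: [0.4587, -0.1669, 0.0889]
tcp_rot: [[0.343, 0.939, 0.001], [0.939, -0.343, -0.001], [-0.0, 0.001, -1.0]]
force: [-1.0, 0.7, 8.1]
opening: 0.007
```

>>> {"method": "send_rows", "body": {"plan": [[[0,0,-0.04,0,1],[0,0,-0.03,0,1],[0,0,0,0,1],[0,0,0,0,1],[0,0,0,0,1],[0,0,0,0,1],[0,0,0,0,1]]]}}

```text
time_s: 19.55
position: [0.4587, -0.1669, 0.0869]
tcp_rot: [[0.343, 0.939, 0.001], [0.939, -0.343, -0.001], [-0.0, 0.001, -1.0]]
force: [-2.6, 0.3, 9.7]
opening: 0.007
```

```bash
python3 - <<'E'
from h import *
print(bot.read_state()["position"],bot.read_state()["force"],bot.tip_extent)
for c in("scene","top"):
    r=imaging.capture(c)
    print([(np.round(d["at"],4).tolist(),round(d["conf"],2)) for d in mark_of(c,"top_tier_center")+mark_of(c,"tier_seat")+mark_of(c,"pad_top")])
    u,v=proj(r,np.array([[.49,-.07,.15]]))[0].astype(int); x0,y0=u-90,v-70
    o=cv2.resize(r["img"][v-70:v+70,u-90:u+90],None,fx=4,fy=4,interpolation=cv2.INTER_CUBIC)
    for P in(cyl(.518,.001,.166,.166,.058),cyl(.518,.001,.216,.216,.028)): cv2.polylines(o,[((proj(r,P[::2])+.5-[x0,y0])*4).astype(np.int32)],True,(0,0,255),1)
    cv2.imwrite(f"pics/w_{c}.png",o)
E
```

```text
[ 0.4586518  -0.16691138  0.08693642] [-2.57746541  0.34851851  9.73085096] 0.017
[([0.5165, 0.0033, 0.1907], 0.97), ([0.5182, -0.0007, 0.167], 0.97), ([0.4655, -0.1662, 0.0679], 0.58)]
[([0.5199, 0.005, 0.1927], 0.87), ([0.521, 0.0021, 0.1665], 0.6)]
```

View pics/w_scene.png

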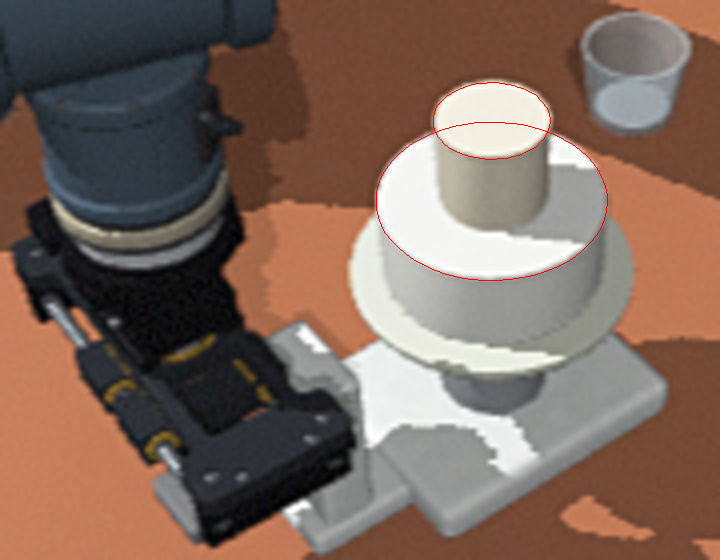

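View pics/w_top.png

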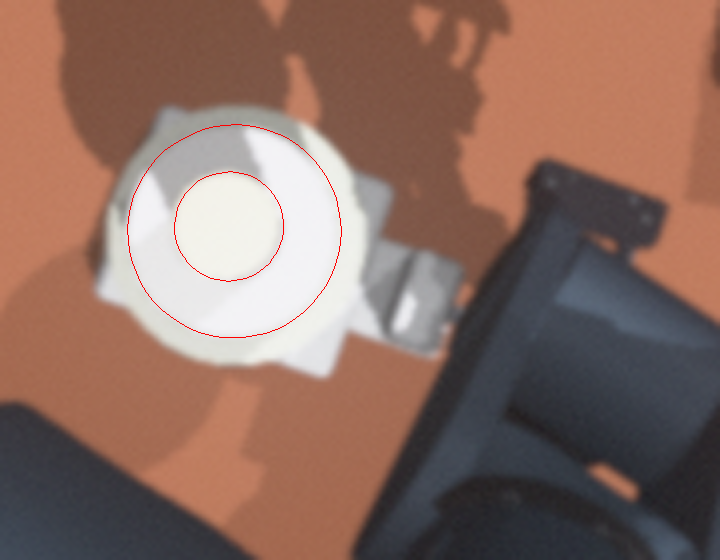

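The concentric model circles for a seat at 166 mm and a tier top at 216 mm fall right on the tiers in both pictures. The push is 9.7 N and lever travel is about 45 mm, so I'm handing in.

```bash
python3 - <<'E'
from rig import bot
print(bot.hand_in()); s=bot.read_state(); print(s["time_s"],s["position"],s["force"])
E
```

```text
the job is handed in; nothing more can be done
None
the job is handed in; nothing more can be done
```

I set the loose tier on the big tier, let go of it, and pressed the lever to the third click with closed fingers. I handed in while still holding it down, at about 19.7 s of the 43 s. The hand-in gives no verdict, and I couldn't read the state afterwards.

**Last checks before hand-in:**
- **Push:** 9.7 N on the pad, close to the 9 N it should take to hold there.
- **Lever travel:** about 45 mm, worked out from the TCP height.
- **Cake height:** the networks put the top of the big tier at 166–167 mm, over the 161 mm needed.
- **Tier position:** the tier stands upright, and model circles drawn for a centred tier fit it in both cameras. My measurements put it about 1 mm off centre.
- **Bystanders:** none of my moves came near the cups or the comb. I did not re-measure their positions at the end.

**Disagreement:** the networks' own centre marks were 3 to 4 mm apart between tier and seat. That is within their stated error and still inside the 7 mm limit. I trusted the outline fits instead.

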